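Test a spare battery cell and hold it on the sprung cradle

ROBOT

A 6-joint arm with a two-finger parallel gripper is mounted at the origin on the work surface. World frame = base frame: x ahead of the robot, y to its left, z up, the work surface at z = 0. Lengths are in m, angles in rad, forces in N, time in s.
With the tool pointing down it reaches from about 0.375 to 0.9 m from the base axis. Payload 3.1 kg.
Tool frame: the origin (TCP) lies midway between the tips of the shut fingers; the grasp point (between the pads) lies 19 mm behind it; x points along the fingers, z is the direction in which the jaws open and shut, and the axes are right-handed (so a half turn about x gives the same grasp; the last joint's range is limited). The gripper opens to 85 mm and grips with 20 to 120 N. Pads are 22 mm wide; open, the fingers measure 114 mm over their backs; the gripper's body (76 mm by 85 mm) begins 54 mm behind the grasp point. The pads swing forward as they close: fully open they stand 13 mm farther back than shut.
Start: joints at [-1.363, 0.527, 1.433, -0, 1.181, -0.178], TCP at [0.235, -0.579, 0.231] pointing down, gripper open.
Joint ranges: [-3.08, 3.08], [-0.75, 2.2], [0.22, 2.44], [-1.43, 4.57], [0, 2.65], [-2.85, 2.85]. Speed limits (rad/s): [2.79, 2.79, 3.14, 3.14, 3.14, 3.14].

INTERFACE

Orientations are given as a unit quaternion [x, y, z, w].
In Python, from station import telemetry, optics, manip gives the robot as it stands.
- The arm moves only by the tool step_arm, never from a script. Its argument "commands" is a list of rows, each a list of 4 numbers: the shift along the tool's x, y, z in m, then the turn about the tool's x in rad. A call has 1 to 8 rows; each row is the pose to reach, as a shift and turn from the pose measured when the call began, along the tool's axes at that moment; what a row does not reach only later rows make up. A row lasts 1/12 s, in which the tool goes at most 41.7 mm and 7.16 degrees, less where a joint would pass 70% of its speed; a pose out of reach is approached as far as the arm can. A call with a gripper value outside its range is refused whole. "jaw" is the finger opening in m, from 0 to 0.0854, set as the call begins (left out, the last holds). The fingers move at their own pace and stop on an object; "grip_force" is the grip in N (left out, the last holds). Time passes only in rows, so rows that repeat a pose let the fingers close. It gives the time, the measured TCP pose, the force and the opening at its end, in the units of the state.
- telemetry.sense(): the state, without advancing time (a new reading comes with each control period).
- optics.snapshot(name): name is "scene" or "top" or "wrist"; returns the picture (400x640x3 uint8, red, green, blue); there is no depth.
- optics.camera_params(name): a dict with "mtx" (3x3 intrinsics, pixels), "origin" and "attitude" of the camera in the world. Camera axes: x right, y down, z forward; pixel columns grow to the right and rows downward; lengths in m; the calibration is good to about 2 mm. A picture is of the moment at which its call begins: read the wrist's pose just before it. camera_params takes no time and is no camera call; for the wrist camera it gives the pose at the moment of the call.
- manip.sign_off(): hands the job in, once; it reports no verdict.
The state is a dict: "t": time; "q": joint angles; "qd": joint speeds; "tau": joint torques, N m; "tcp_pos": TCP position; "tool_rot": TCP orientation; "force": force on the tool from outside, world axes, zero at the start; "ft_torque": the same for the moment, N m; "finger_gap": opening from 0.0 (shut) to 1.0 (fully open).
Only numpy, scipy, OpenCV 4.12 (cv2) and the standard library are available. Lean on these libraries where they do the work, as an engineer would, in place of code of your own. Each camera call takes 0.05 s, during which the arm holds its last target.

TASK

Lift the green battery cell out of the catch-all tray, lay it in the battery tester's sprung cradle with its raised plus end towards the red contact plate, and press the cradle down with it until the orange pointer stands in the green band (about 9 mm down), never as far as the bottom stop. Finish while still holding the cell pressed down there, with your fingers on the cell and not on the tester, and leave the other things where they lie.

Things in the scene. Friction and masses are not known exactly. Their poses are not given: they have to be found in the camera images.
- cell: The battery cell to test: green sleeve with a brass-coloured shoulder at the plus end; round, 26 mm diameter, 50 mm long including a 3 mm long, 10 mm wide plus nub; about 66 g. Lies on the tray floor among the others. Origin: on its axis, halfway along. x axis runs along the cell towards the plus nub; it may roll about x.
- cell_plus (a point): The end face of the green cell's plus nub, 25 mm from the cell's origin.
- old_cell: Another cell of the same size, black sleeve with a steel-coloured shoulder; to be left. Origin on its axis, halfway along.
- opener: Flat steel bottle opener, 79 x 30 x 6 mm, to be left in the tray. Origin under its middle, x along it.
- peg: Yellow plastic peg lying down, 60 mm long, 18 mm at its head, to be left in the tray. Origin under its middle, x along it.
- tray: Fixed dark wooden catch-all tray, 230 x 250 mm (x, y), 40 mm high outside, walls and floor 5 mm thick. Origin: centre of its underside, on the console. Four loose things lie in it about 100 mm apart.
- tester: Fixed grey battery tester: housing 110 x 85 mm (x, y), 30 mm high, with the sprung cradle above it. Origin: centre of its underside, on the console; z up. Its x axis runs along the cradle towards the red contact plate.
- seat (a point): Where the cell's origin lies when seated in the cradle; moves down with it; 78 mm above the console when up. x along the cradle to the red plate, z up. Two V saddles, 8 mm wide, centred 21 mm either side along x, carry and centre the cell. Between them the sides are open for fingers (34 mm long); a 20 mm wide bar joins them 30 mm below this point, the housing top is 48 mm below (cradle up).
- red_plate (a point): Middle of the top inner edge of the red contact plate at the cradle's +x end, 29 mm along x from the seat and 6 mm above it. The plate is 22 mm wide, 4 mm thick. A like black plate stands at the -x end; 58 mm lie free between the two.
- green_band (a point): Centre of the green band (6 mm high, red zone below it) on the tester's fixed white gauge strip, which is 16 mm wide, stands at the red plate's end and reaches 85 mm above the console. The orange pointer on the cradle passes in front of it, level with the seat point.
- cradle (a joint): How far the cradle is pressed straight down, m: 0 up, 0.016 at the bottom stop. The spring pushes up with about 2.4 N at the start plus 0.6 N per mm (about 8 N at 9 mm) and carries the loose cell without sinking. The pointer moves with the cradle and is within the green band from 0.006 to 0.012, at its middle at 0.009.
- remote: Black plastic remote, 165 x 45 x 18 mm, lying beyond the tray and tester; to be left. Origin under its middle.
Mind the look-alikes: they are no part of the job. There is more than one size of the cell; the job needs the smaller.

How it is judged:
On the way:
1. the green cell is lifted clear of the tray in the fingers (z of cell in the frame of tray above 0.06 m and contact force between cell and the fingers above 0.5 N and contact force between cell and tester below 0.1 N), for 0.2 s.
At the end, for the whole second after the job is handed in: The green cell lies seated in the cradle (within 6 mm lengthwise, 4 mm across and in height, 0.12 rad), plus end to the red plate, the cradle pressed down 6 to 12 mm by the cell (over 4 N) which the fingers still hold (over 2 N) without leaning on the tester (under 1 N), all still (value of joint cradle between 0.006 and 0.012 m and x of cell in the frame of seat between -0.006 and 0.006 m and y of cell in the frame of seat between -0.004 and 0.004 m and z of cell in the frame of seat between -0.004 and 0.004 m and angle between the x axis of cell and the x axis of seat, either way round below 0.12 rad and x of cell_plus in the frame of seat above 0.015 m and contact force between cell and the fingers above 2 N and contact force between cell and tester above 4 N and contact force between the fingers and tester below 1 N and linear speed of cell below 0.01 m/s); the arm keeps its last pose, push and grip.
It fails at once if the cradle is pushed to its bottom stop (value of joint cradle above 0.015 m).
It fails at once if the black cell is moved by more than 40 mm (distance of old_cell from where it was at the start of the episode above 0.04 m).
It fails at once if the bottle opener is moved by more than 40 mm (distance of opener from where it was at the start of the episode above 0.04 m).
It fails at once if the yellow peg is moved by more than 40 mm (distance of peg from where it was at the start of the episode above 0.04 m).
It fails at once if the remote is moved by more than 30 mm (distance of remote from where it was at the start of the episode above 0.03 m).
It also fails if it takes over 42 s, if anything falls off the work surface, if the arm or the gripper's body presses on something with over 40 N, if the wrist force passes 120 N, or if a joint passes its speed limit or range.

## Working session

There is one attempt and no reset: what is moved stays moved. The work goes in short steps, Python scripts to look and compute and a tool call to move; the robot and the scene stay as the last step left them, time stands still between calls to the robot, and variables do not carry over. Pictures are saved under pics/ and viewed, and the job is handed in when it is done.

Besides the shell and the picture viewer there is one more tool, called after ">>>" as name([rows], argument=value, ...), one row to a line, values as JSON. step_arm: Moves the arm, as the interface text tells. Its arguments: {"type":"object","properties":{"commands":{"type":"array","items":{"type":"array","items":{"type":"number"}}},"jaw":{"type":"number"},"grip_force":{"type":"number"}},"required":["commands"]}

```bash
mkdir -p pics; ls
python3 - <<'E'
from station import telemetry, optics
import cv2,numpy as np
s=telemetry.sense()
for k,v in s.items(): print(k,np.round(v,4).tolist())
for n in ("scene","top","wrist"):
    p=optics.camera_params(n); print(n,{k:np.round(v,4).tolist() for k,v in p.items()})
    im=optics.snapshot(n); cv2.imwrite(f"pics/{n}0.png",im[:,:,::-1])
E
```

```text
pics
t 0.0
q [-1.3635, 0.5285, 1.4339, -0.0, 1.1814, -0.1785]
qd [-0.0001, -0.0005, 0.0011, 0.0013, 0.0009, -0.0006]
tau [-0.0002, -44.2352, -17.8026, -0.0001, 0.0084, -0.0]
tcp_pos [0.2351, -0.5783, 0.2303]
tool_rot [0.3954, 0.5871, -0.3943, 0.586]
force [0.1683, -0.495, -1.2318]
ft_torque [-0.0171, -0.0114, -0.0704]
finger_gap 0.9992
scene {'mtx': [[376.3258, 0.0, 313.8981], [0.0, 376.3258, 198.6522], [0.0, 0.0, 1.0]], 'origin': [1.1141, -0.3838, 0.7493], 'attitude': [0.8445, 0.3707, -0.163, -0.3503]}
top {'mtx': [[501.2515, 0.0, 317.7349], [0.0, 501.2515, 203.8392], [0.0, 0.0, 1.0]], 'origin': [0.4034, 0.0594, 1.1319], 'attitude': [-0.6954, 0.7106, -0.0754, 0.0754]}
wrist {'mtx': [[340.272, 0.0, 320.4592], [0.0, 340.272, 197.1231], [0.0, 0.0, 1.0]], 'origin': [0.3099, -0.5475, 0.372], 'attitude': [0.8193, -0.5512, -0.0885, 0.1304]}
```

View pics/top0.png

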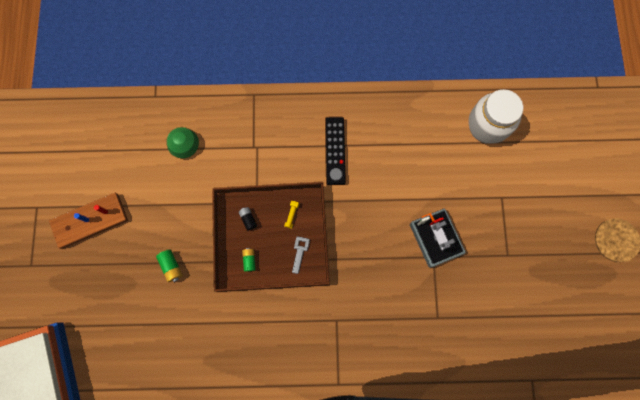

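View pics/scene0.png

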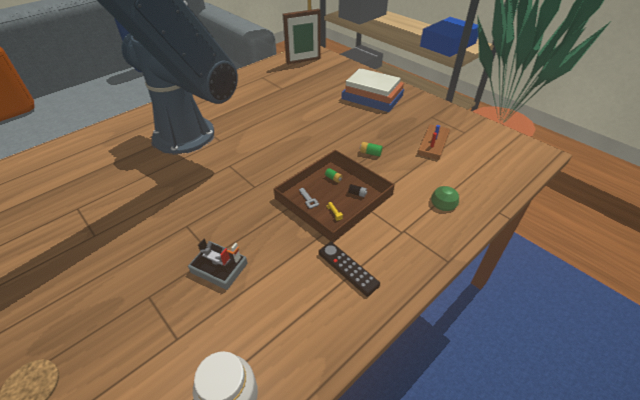

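View pics/wrist0.png

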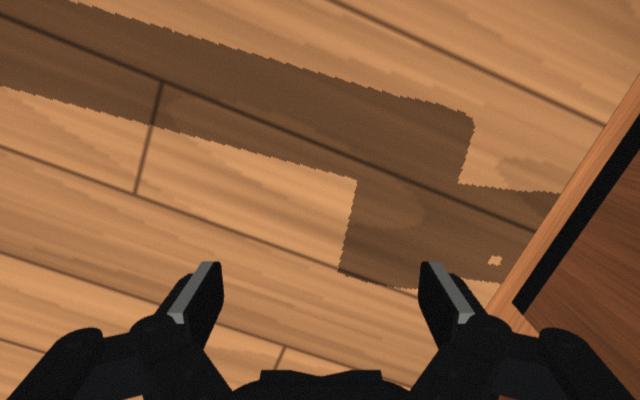

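Look-alikes in the top view are the green cell in the tray (249,260), the bigger green cell on the table (169,266), the black cell (248,217) and the green ball (183,142). I choose the one in the tray at (249,260) and check it in a crop.

```bash
cat > h.py <<'E'
import numpy as np,cv2
from scipy.spatial.transform import Rotation as R
from station import telemetry, optics
def ray(name,uv,p=None):
    p=p or optics.camera_params(name)
    d=np.linalg.inv(p['mtx'])@np.array([uv[0],uv[1],1.]); A=np.array(p['attitude'])
    M=R.from_quat(A).as_matrix() if A.size==4 else A
    return np.array(p['origin']),M@d
def onz(name,uv,z,p=None):
    o,d=ray(name,uv,p); return o+d*(z-o[2])/d[2]
def proj(name,X,p=None):
    p=p or optics.camera_params(name); M=R.from_quat(p['attitude']).as_matrix()
    c=M.T@(np.array(X)-p['origin']); c=np.array(p['mtx'])@c; return c[:2]/c[2]
def tri(n1,u1,n2,u2):
    o1,d1=ray(n1,u1);o2,d2=ray(n2,u2);d1/=np.linalg.norm(d1);d2/=np.linalg.norm(d2)
    s=np.linalg.lstsq(np.c_[d1,-d2],o2-o1,rcond=None)[0]
    a=o1+s[0]*d1;b=o2+s[1]*d2
    return (a+b)/2,np.linalg.norm(a-b)
E
python3 - <<'E'
from h import *
im=cv2.imread('pics/top0.png'); sc=cv2.imread('pics/scene0.png')
a=cv2.resize(im[235:285,225:275],(400,400),interpolation=cv2.INTER_CUBIC)
b=cv2.resize(im[200:275,400:475],(400,400),interpolation=cv2.INTER_CUBIC)
cv2.imwrite('pics/crop0.png',np.hstack([a,b]))
a=cv2.resize(sc[160:200,310:360],(400,320),interpolation=cv2.INTER_CUBIC)
b=cv2.resize(sc[230:290,180:255],(400,320),interpolation=cv2.INTER_CUBIC)
cv2.imwrite('pics/crop1.png',np.hstack([a,b]))
def pca(im,hs,roi):
    x0,y0,x1,y1=roi; h=cv2.cvtColor(im[y0:y1,x0:x1],cv2.COLOR_BGR2HSV)
    m=cv2.inRange(h,*hs); n,l,st,c=cv2.connectedComponentsWithStats(m); i=1+np.argmax(st[1:,4])
    return c[i]+[x0,y0],st[i,4]
G=((45,100,60),(80,255,255)); B=((12,120,90),(30,255,255))
for nm,hs in (('green',G),('brass',B)):
    u,n=pca(im,hs,(238,242,262,275)); print(nm,u,n,onz('top',u,.018+.005*0),onz('top',u,.03))
for uv in [(214,188),(322,184),(328,287),(217,291)]: print('tray',onz('top',uv,.04).round(4))
for uv in [(411,239),(442,209),(467,243),(432,267)]: print('tester',onz('top',uv,.03).round(4))
E
```

```text
green [248.33333333 263.03030303] 165 [0.51404835 0.21359546 0.018     ] [0.51285641 0.21193455 0.03      ]
brass [246.9125 251.375 ] 80 [0.54004591 0.21696856 0.018     ] [0.53857391 0.21527132 0.03      ]
tray [0.6817 0.289  0.04  ]
tray [0.6856 0.0463 0.04  ]
tray [0.4567 0.0387 0.04  ]
tray [0.4533 0.2774 0.04  ]
tester [ 0.5582 -0.148   0.03  ]
tester [ 0.6244 -0.2216  0.03  ]
tester [ 0.5466 -0.2711  0.03  ]
tester [ 0.4955 -0.1901  0.03  ]
```

View pics/crop0.png

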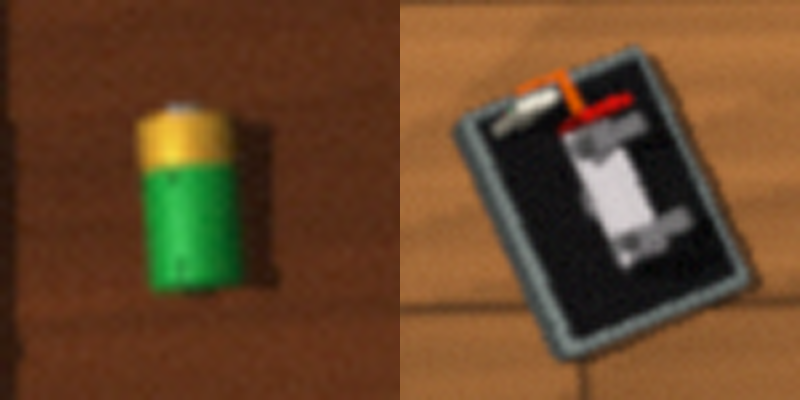

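View pics/crop1.png

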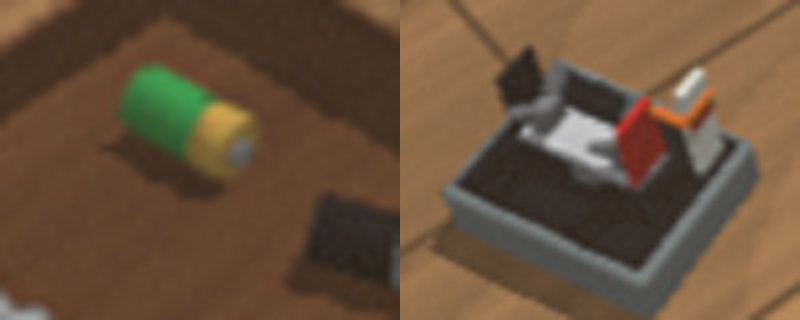

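The crop confirms the target: green sleeve, brass shoulder and nub pointing up-image (+x). It is also smaller than the green cell on the table. Next I measure the tester and the cell axis roughly.

Run:
```python
from h import *
c=lambda x,y:(225+x/8,235+y/8)
t=lambda x,y:(400+(x-400)/5.333,200+y/5.333)
def s(x,y): return (180+(x-400)/5.333,230+y/5.333)
print('cell plus',onz('top',c(184,103),.018),'minus',onz('top',c(195,288),.018))
a=onz('top',c(186,122),.018);b=onz('top',c(196,280),.018);d=a-b;print('yaw',np.degrees(np.arctan2(d[1],d[0])))
for p in [(460,130),(640,50),(755,285),(565,355)]: print('tester',onz('top',t(*p),.03).round(4))
P=[onz('top',t(*p),.03) for p in [(460,130),(640,50),(755,285),(565,355)]]
print('ctr',np.mean(P,0)); 
d=P[0]+P[1]-P[2]-P[3];print('yaw',np.degrees(np.arctan2(d[1],d[0])))
print('red top',tri('top',t(597,112),'scene',s(642,118)))
for z in (.084,): print('red topview',onz('top',t(562,128),z),onz('top',t(632,98),z))
st=telemetry.sense();M=R.from_quat(st['tool_rot']).as_matrix();print(M.round(3))
p=optics.camera_params('wrist');W=R.from_quat(p['attitude']).as_matrix()
print('cam in tool',M.T@(p['origin']-np.array(st['tcp_pos'])),'fwd in tool',M.T@W[:,2], 'right', M.T@W[:,0])
```

```text
cell plus [0.54782975 0.21460777 0.018     ] minus [0.49641523 0.21115304 0.018     ]
yaw 4.05865427158203
tester [ 0.591  -0.1505  0.03  ]
tester [ 0.6234 -0.2282  0.03  ]
tester [ 0.5235 -0.2682  0.03  ]
tester [ 0.4965 -0.1879  0.03  ]
ctr [ 0.5586054  -0.20870565  0.03      ]
yaw 21.694679643077016
red top (array([ 0.59046413, -0.19405659,  0.07719595]), np.float64(0.00611096874538759))
red topview [ 0.58171516 -0.18078364  0.084     ] [ 0.59321577 -0.20948624  0.084     ]
[[-0.     0.926  0.376]
 [ 0.002  0.376 -0.926]
 [-1.     0.    -0.002]]
cam in tool [-0.14153039  0.08102411 -0.00068783] fwd in tool [ 9.50187917e-01 -3.11676732e-01  7.32323901e-04] right [-6.70507726e-04  3.05493969e-04  9.99999729e-01]
```

>>> step_arm([
  [0,0.03,-0.0166,0],
  [0,0.06,-0.033,0],
  [0,0.095,-0.0525,0],
  [0,0.13,-0.072,0],
  [0,0.165,-0.091,0],
  [0,0.2,-0.11,0],
  [0,0.235,-0.13,0],
  [0,0.265,-0.1465,0],
], jaw=0.0854)

```text
t: 0.82
tcp_pos: [0.4264, -0.3405, 0.2307]
tool_rot: [0.395, 0.587, -0.394, 0.586]
force: [-0.8, -0.8, -0.5]
finger_gap: 0.998
```

>>> step_arm([
  [0,0.03,-0.0166,0],
  [0,0.06,-0.033,0],
  [0,0.095,-0.0525,0],
  [0,0.12,-0.066,0],
  [0,0.135,-0.0749,0],
  [0,0.135,-0.0749,0],
  [0,0.135,-0.0749,0],
])

```text
t: 1.4
tcp_pos: [0.5234, -0.2193, 0.2306]
tool_rot: [0.394, 0.588, -0.393, 0.586]
force: [0.2, -0.7, 0.0]
finger_gap: 1.003
```

Run:
```python
from h import *
import json
st=telemetry.sense();print(st['t'],np.round(st['tcp_pos'],4),np.round(st['force'],2))
p=optics.camera_params('wrist');im=optics.snapshot('wrist');cv2.imwrite('pics/w1.png',im[:,:,::-1])
json.dump({k:np.array(v).tolist() for k,v in p.items()},open('w1.json','w'))
```

```text
1.4 [ 0.5234 -0.2193  0.2306] [ 0.23 -0.75  0.  ]
```

View pics/w1.png

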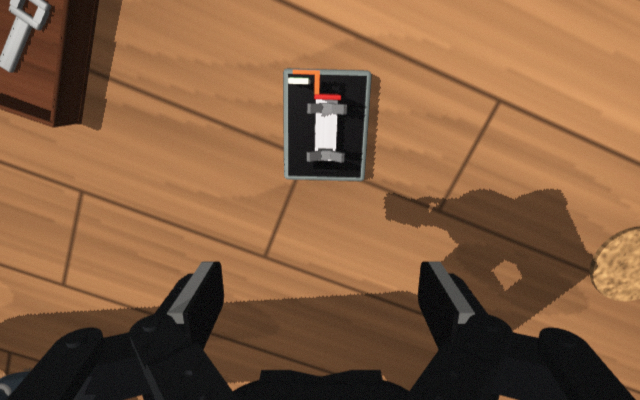

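The wrist view shows the tester upright at columns 283–371, rows 69–181. The red plate is at (328,97) and the saddles are at about (327,108) and (326,156). I zoom in for the measurement.

Run:
```python
from h import *
im=cv2.imread('pics/w1.png')
cv2.imwrite('pics/w1c.png',cv2.resize(im[60:190,275:380],None,fx=4.5,fy=4.5,interpolation=cv2.INTER_CUBIC))
```

```text
(no output)
```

View pics/w1c.png

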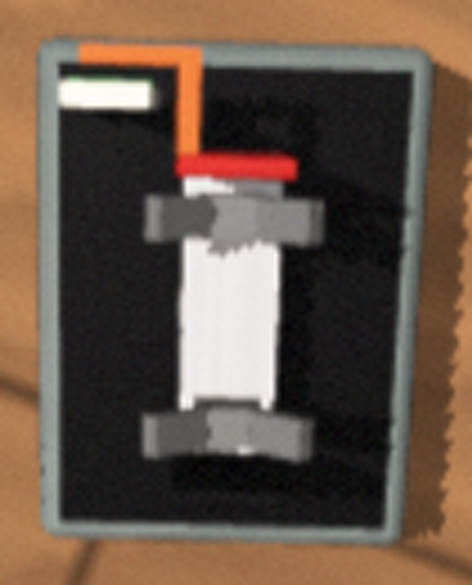

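Run:
```python
from h import *
import json
p=json.load(open('w1.json'))
w=lambda x,y:(275+x/4.5,60+y/4.5)
g=lambda x,y,z:onz('wrist',w(x,y),z,p)
l,r=g(177,178,.084),g(297,179,.084);print('red inner',l,r,'mid',(l+r)/2,np.linalg.norm(l-r))
d=l-r;yaw=np.arctan2(d[1],d[0])-np.pi/2;print('yaw from red',np.degrees(yaw))
for z in(.045,.048):
  b=[(g(182,250,z)+g(279,250,z))/2,(g(180,400,z)+g(274,400,z))/2];d=b[0]-b[1];print('bar',b,np.degrees(np.arctan2(d[1],d[0])),np.linalg.norm(g(182,250,z)-g(279,250,z)))
P=[g(*q,.03) for q in [(42,42),(432,52),(400,542),(48,534)]]
d=P[0]+P[1]-P[2]-P[3];print('tester',np.round(P,4).tolist(),'ctr',np.mean(P,0),np.degrees(np.arctan2(d[1],d[0])),[np.linalg.norm(P[i]-P[i-1]) for i in range(4)])
yw=np.radians(21.8);ax=np.array([np.cos(yw),np.sin(yw)])
print('seat from red',((l+r)/2)[:2]-.029*ax)
```

```text
red inner [ 0.58604599 -0.18724458  0.084     ] [ 0.59413024 -0.20740957  0.084     ] mid [ 0.59008812 -0.19732707  0.084     ] 0.021725146209871718
yaw from red 21.846121037821394
bar [array([ 0.57522275, -0.2028161 ,  0.045     ]), array([ 0.54590391, -0.21420746,  0.045     ])] 21.232829030936294 0.020220069573460037
bar [array([ 0.57543494, -0.20268348,  0.048     ]), array([ 0.54638495, -0.21397038,  0.048     ])] 21.23282903093614 0.020034651526328794
tester [[0.5984, -0.1506, 0.03], [0.6276, -0.227, 0.03], [0.5282, -0.2651, 0.03], [0.499, -0.1891, 0.03]] ctr [ 0.56330615 -0.20794986  0.03      ] 21.05898390667487 [np.float64(0.10657440291136981), np.float64(0.08176169498489098), np.float64(0.10646858212287437), np.float64(0.08143140696727752)]
seat from red [ 0.56316203 -0.20809674]
```

>>> step_arm([
  [0,0.009,-0.03,0],
  [0,0.02,-0.067,0],
  [0,0.031,-0.104,0],
  [0,0.042,-0.141,0],
  [0,0.053,-0.178,0],
  [0,0.064,-0.215,0],
  [0,0.075,-0.252,0],
  [0,0.086,-0.289,0],
])

```text
t: 2.12
tcp_pos: [0.493, 0.0799, 0.2316]
tool_rot: [0.396, 0.587, -0.395, 0.585]
force: [0.6, 0.8, -0.2]
finger_gap: 1.001
```

>>> step_arm([
  [0,0.01,-0.034,0.08],
  [0,0.02,-0.067,0.16],
  [0,0.031,-0.1,0.24],
  [0,0.037,-0.124,0.316],
  [0,0.037,-0.124,0.316],
  [0,0.037,-0.124,0.316],
  [0,0.037,-0.124,0.316],
])

```text
t: 2.7
tcp_pos: [0.481, 0.2073, 0.2318]
tool_rot: [0.483, 0.518, -0.483, 0.516]
force: [0.0, 0.2, -0.4]
finger_gap: 0.995
```

Run:
```python
from h import *
import json
st=telemetry.sense();print(st['t'],np.round(st['tcp_pos'],4));M=R.from_quat(st['tool_rot']).as_matrix();print(M.round(3))
p=optics.camera_params('wrist');im=optics.snapshot('wrist');cv2.imwrite('pics/w2.png',im[:,:,::-1])
json.dump({k:np.array(v).tolist() for k,v in p.items()},open('w2.json','w'))
```

```text
2.7 [0.481  0.2073 0.2318]
[[-0.002  0.998  0.068]
 [ 0.001  0.068 -0.998]
 [-1.    -0.002 -0.002]]
```

View pics/w2.png

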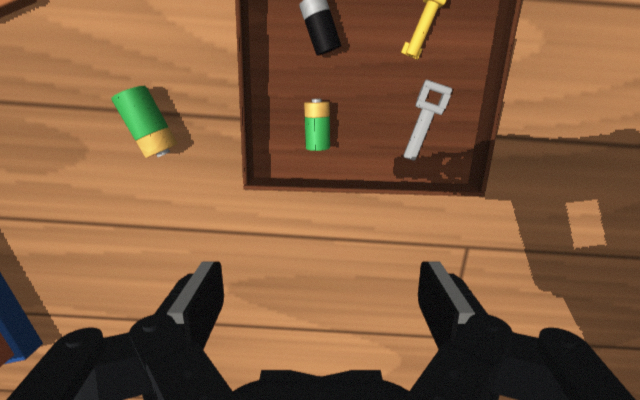

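The green cell is at about (317,125) with its nub up at row 99 (tool +y). The larger green cell lies outside the tray at (143,121). Next I measure it precisely.

Run:
```python
from h import *
import json
p=json.load(open('w2.json'));im=cv2.imread('pics/w2.png')
x0,y0,x1,y1=295,90,345,160
h=cv2.cvtColor(im[y0:y1,x0:x1],cv2.COLOR_BGR2HSV)
m=cv2.inRange(h,(45,100,50),(85,255,255))
m2=cv2.inRange(h,(14,120,130),(32,255,255)); m=m|m2
for y in range(4,66,6):
    c=np.where(m[y])[0]
    if len(c): 
        print(y+y0,c.min()+x0,c.max()+x0, onz('wrist',((c.min()+c.max())/2+x0,y+y0),.02,p).round(4))
ys=np.where(m.any(1))[0];print('rows',ys.min()+y0,ys.max()+y0)
cv2.imwrite('pics/w2c.png',cv2.resize(im[y0:y1,x0:x1],None,fx=8,fy=8,interpolation=cv2.INTER_CUBIC))
for y in (98.5,101.5,151.5): print(y,onz('wrist',(317,y),.018,p).round(4),onz('wrist',(317,y),.03,p).round(4))
st=telemetry.sense();print(proj('wrist',[.522,.213,.018],p))
```

```text
106 304 327 [0.5414 0.2175 0.02  ]
112 304 327 [0.5355 0.2172 0.02  ]
118 305 329 [0.5297 0.2153 0.02  ]
124 305 329 [0.5237 0.2149 0.02  ]
130 305 329 [0.5177 0.2145 0.02  ]
136 305 329 [0.5116 0.2141 0.02  ]
142 306 329 [0.5054 0.2132 0.02  ]
148 306 328 [0.4992 0.2133 0.02  ]
rows 102 150
98.5 [0.5486 0.2165 0.018 ] [0.5491 0.2164 0.03  ]
101.5 [0.5457 0.2163 0.018 ] [0.5463 0.2162 0.03  ]
151.5 [0.4951 0.213  0.018 ] [0.4974 0.213  0.03  ]
[318.72673476 125.6200334 ]
```

View pics/w2c.png

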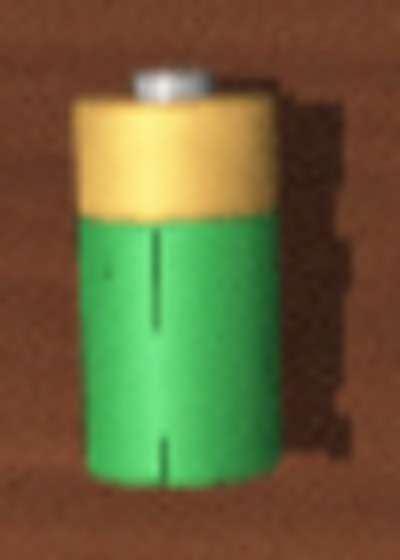

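>>> step_arm([
  [0.02,0.0424,-0.0043,-0.018],
  [0.055,0.0424,-0.0043,-0.018],
  [0.09,0.0424,-0.0043,-0.018],
  [0.125,0.0424,-0.0043,-0.018],
  [0.155,0.0424,-0.0043,-0.018],
  [0.17,0.0424,-0.0043,-0.018],
  [0.17,0.0424,-0.0043,-0.018],
  [0.17,0.0424,-0.0043,-0.018],
], jaw=0.06, grip_force=45)

```text
t: 3.42
tcp_pos: [0.5229, 0.2129, 0.0611]
tool_rot: [0.478, 0.522, -0.479, 0.519]
force: [0.8, 0.6, 0.2]
finger_gap: 0.702
```

Run:
```python
from h import *
st=telemetry.sense();print(st['t'],np.round(st['tcp_pos'],4),st['finger_gap']);M=R.from_quat(st['tool_rot']).as_matrix();print(M.round(3))
p=optics.camera_params('wrist');im=optics.snapshot('wrist');cv2.imwrite('pics/w3.png',im[:,:,::-1])
T=np.array(st['tcp_pos']);print('TCP axis at z=.018 projects',proj('wrist',[T[0],T[1],.018],p),proj('wrist',[.523,.2145,.018],p))
```

```text
3.4167 [0.5229 0.2129 0.0611] 0.7023300172257294
[[-0.004  0.997  0.083]
 [ 0.001  0.083 -0.997]
 [-1.    -0.004 -0.001]]
TCP axis at z=.018 projects [321.94245762 229.47295762] [319.23970289 229.12775299]
```

View pics/w3.png

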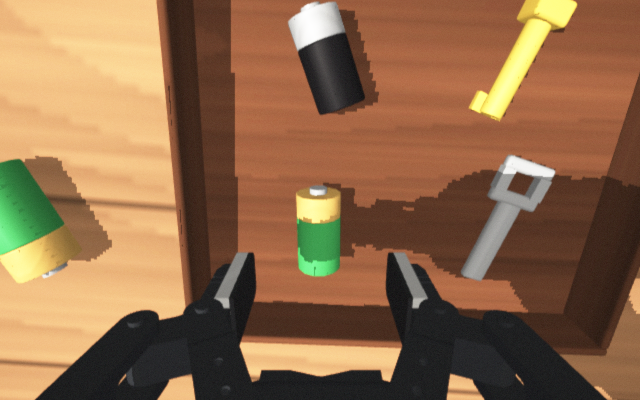

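The cell sits at (319,230), aligned upright between the pads and centred where predicted. I descend and close.

>>> step_arm([
  [0.015,0,-0.0015,0],
  [0.032,0,-0.0015,0],
  [0.045,0,-0.0015,0],
  [0.0525,0,-0.0015,0],
  [0.0532,0,-0.0015,0],
  [0.0532,0,-0.0015,0],
])

```text
t: 3.97
tcp_pos: [0.5245, 0.2149, 0.0101]
tool_rot: [0.479, 0.521, -0.478, 0.52]
force: [0.5, -0.8, -0.5]
finger_gap: 0.707
```

>>> step_arm([
  [0,0,0,0],
  [0,0,0,0],
  [0,0,0,0],
  [0,0,0,0],
  [0,0,0,0],
  [0,0,0,0],
  [0,0,0,0],
  [0,0,0,0],
], jaw=0.0, grip_force=45)

```text
t: 4.63
tcp_pos: [0.5253, 0.2151, 0.0113]
tool_rot: [0.48, 0.52, -0.477, 0.521]
force: [-0.1, 0.5, 5.2]
finger_gap: 0.285
```

>>> step_arm([
  [-0.005,0,0,0],
  [-0.015,0,0,0],
  [-0.025,0,0,0],
  [-0.025,0,0,0],
])

```text
t: 4.97
tcp_pos: [0.5266, 0.2154, 0.0386]
tool_rot: [0.481, 0.519, -0.476, 0.521]
force: [-0.1, -0.8, -0.8]
finger_gap: 0.285
```

Run:
```python
from h import *
st=telemetry.sense();print(st['t'],np.round(st['tcp_pos'],4),st['finger_gap'],st['force']);M=R.from_quat(st['tool_rot']).as_matrix();print(M.round(3))
im=optics.snapshot('wrist');cv2.imwrite('pics/w4.png',im[:,:,::-1])
im=optics.snapshot('scene');cv2.imwrite('pics/s4.png',cv2.resize(im[100:220,260:440,::-1],None,fx=4,fy=4,interpolation=cv2.INTER_CUBIC))
```

```text
4.9667 [0.5266 0.2154 0.0386] 0.284539744267388 [-0.09682991 -0.78928559 -0.82570896]
[[ 0.007  0.996  0.083]
 [ 0.003  0.083 -0.997]
 [-1.     0.007 -0.002]]
```

View pics/w4.png

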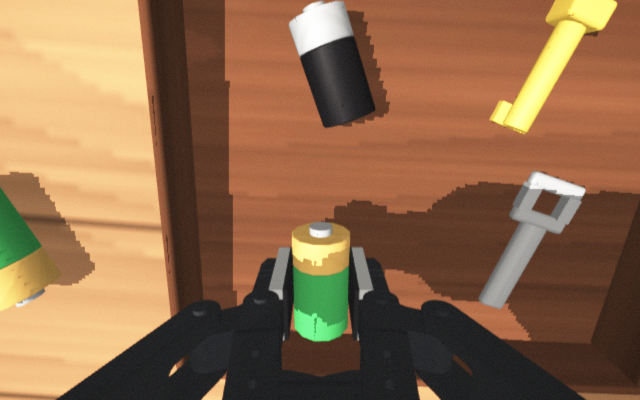

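View pics/s4.png

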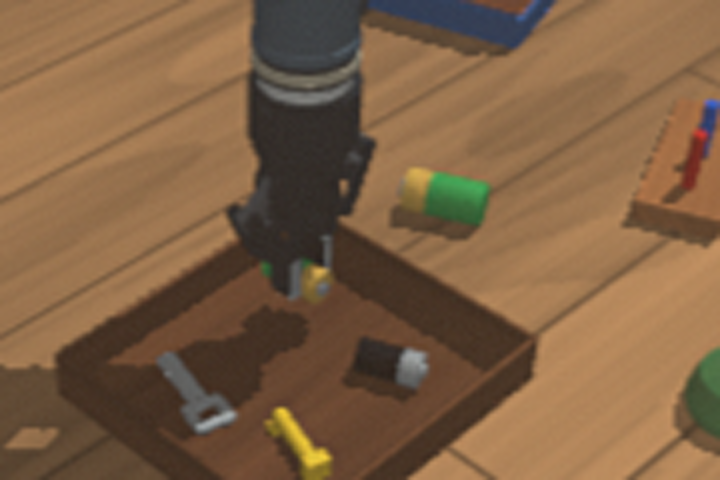

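Run:
```python
from h import *
im=cv2.imread('pics/w4.png')
cv2.imwrite('pics/w4c.png',cv2.resize(im[215:345,265:375],None,fx=4.5,fy=4.5,interpolation=cv2.INTER_CUBIC))
st=telemetry.sense();p=optics.camera_params('wrist');M=R.from_quat(st['tool_rot']).as_matrix();T=np.array(st['tcp_pos'])
def tl(x,y,z): return T+M@np.array([x,y,z])
for ax in (-.004,-.007,-.010):
  for yc in (-.004,-.002,0):
    print(ax,yc,'nub top',proj('wrist',tl(ax-.005,yc+.025,0),p).round(1),'nub bot',proj('wrist',tl(ax+.005,yc+.025,0),p).round(1),'shoulder top',proj('wrist',tl(ax-.013,yc+.022,0),p).round(1),'minus top',proj('wrist',tl(ax-.013,yc-.025,0),p).round(1), 'w',(proj('wrist',tl(ax,yc+.02,.013),p)-proj('wrist',tl(ax,yc+.02,-.013),p))[0].round(1))
```

```text
-0.004 -0.004 nub top [322.5 233.7] nub bot [322.4 224.5] shoulder top [322.6 248.6] minus top [322.4 343.3] w 58.6
-0.004 -0.002 nub top [322.5 229.3] nub bot [322.4 220.4] shoulder top [322.6 244.1] minus top [322.4 339.6] w 58.9
-0.004 0 nub top [322.5 224.9] nub bot [322.4 216.3] shoulder top [322.6 239.6] minus top [322.4 335.9] w 59.1
-0.007 -0.004 nub top [322.5 236.6] nub bot [322.4 227.1] shoulder top [322.7 252. ] minus top [322.4 348.2] w 59.8
-0.007 -0.002 nub top [322.6 232.2] nub bot [322.4 223. ] shoulder top [322.7 247.5] minus top [322.4 344.5] w 60.0
-0.007 0 nub top [322.6 227.8] nub bot [322.4 218.8] shoulder top [322.7 242.9] minus top [322.4 340.7] w 60.3
-0.01 -0.004 nub top [322.6 239.7] nub bot [322.4 229.9] shoulder top [322.7 255.6] minus top [322.4 353.3] w 60.9
-0.01 -0.002 nub top [322.6 235.2] nub bot [322.5 225.6] shoulder top [322.7 251. ] minus top [322.5 349.5] w 61.2
-0.01 0 nub top [322.6 230.7] nub bot [322.5 221.3] shoulder top [322.7 246.3] minus top [322.5 345.7] w 61.5
```

View pics/w4c.png

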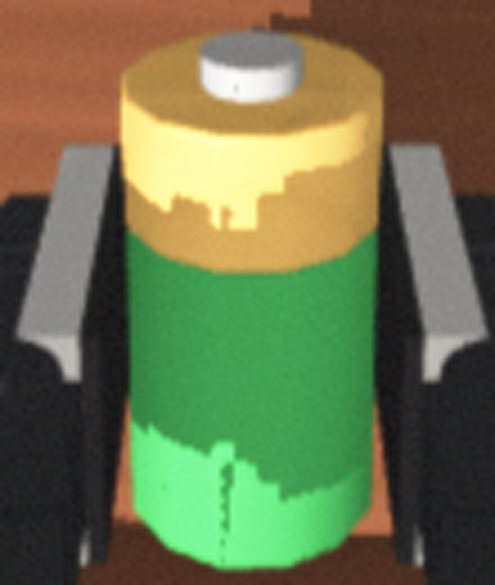

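Run:
```python
from h import *
st=telemetry.sense();p=optics.camera_params('wrist');M=R.from_quat(st['tool_rot']).as_matrix();T=np.array(st['tcp_pos'])
for x in (.002,0,-.002,-.004,-.006,-.008,-.02): print(x,[proj('wrist',T+M@np.array([x,.011,z]),p).round(1).tolist() for z in (-.0122,-.017)])
```

```text
0.002 [[296.1, 243.6], [285.7, 243.6]]
0 [[295.8, 245.5], [285.3, 245.5]]
-0.002 [[295.5, 247.5], [284.9, 247.5]]
-0.004 [[295.1, 249.5], [284.4, 249.5]]
-0.006 [[294.8, 251.6], [284.0, 251.6]]
-0.008 [[294.5, 253.7], [283.5, 253.7]]
-0.02 [[292.4, 267.7], [280.5, 267.7]]
```

The cell is held level and aligned: nub at (320,227), minus end at (320,341), pad tips about 2 mm below its axis. I lift it and carry it over.

>>> step_arm([
  [-0.03,0,0,0],
  [-0.065,0,0,0],
  [-0.09,0,0.01,0],
  [-0.1,0.0005,0.04,0],
  [-0.1,0.001,0.075,0],
  [-0.1,0.001,0.11,-0.05],
  [-0.1,0.001,0.145,-0.1],
  [-0.1,0.001,0.18,-0.15],
])

```text
t: 5.73
tcp_pos: [0.5408, 0.0342, 0.1366]
tool_rot: [0.439, 0.555, -0.436, 0.556]
force: [1.3, -0.3, -0.8]
finger_gap: 0.286
```

```bash
cat > go.py <<'E'
from h import *
import sys
st=telemetry.sense();M=R.from_quat(st['tool_rot']).as_matrix();T=np.array(st['tcp_pos'])
yaw=np.degrees(np.arctan2(M[1,1],M[0,1]))
tgt=np.array([float(a) for a in sys.argv[1:4]])
print(st['t'],T.round(4),'yaw',yaw.round(2),'gap',round(st['finger_gap'],3),'F',np.round(st['force'],2),'xaxis',M[:,0].round(3))
print('shift tool',(M.T@(tgt-T)).round(4),'turn',np.radians(yaw-float(sys.argv[4])).round(4))
E
python3 go.py .5654 -.2078 .14 21.3
```

```text
5.7333 [0.5408 0.0342 0.1366] yaw 13.54 gap 0.286 F [ 1.29 -0.32 -0.82] xaxis [ 0.004  0.003 -1.   ]
shift tool [-0.0039 -0.0327  0.2411] turn -0.1354
```

>>> step_arm([
  [-0.001,-0.005,0.036,-0.04],
  [-0.003,-0.01,0.072,-0.08],
  [-0.004,-0.015,0.108,-0.12],
  [-0.004,-0.0197,0.144,-0.135],
  [-0.004,-0.024,0.18,-0.135],
  [-0.004,-0.029,0.21,-0.135],
  [-0.004,-0.032,0.232,-0.135],
  [-0.004,-0.0327,0.241,-0.135],
])

```text
t: 6.4
tcp_pos: [0.5656, -0.2115, 0.1397]
tool_rot: [0.401, 0.582, -0.399, 0.584]
force: [0.7, -0.0, -0.1]
finger_gap: 0.285
```

>>> step_arm([
  [0,0,0.001,0],
  [0,0,0.001,0],
])

```text
t: 6.57
tcp_pos: [0.5656, -0.2123, 0.1392]
tool_rot: [0.402, 0.582, -0.399, 0.584]
force: [0.1, -0.1, -0.6]
finger_gap: 0.288
```

```bash
python3 go.py .5654 -.2078 .14 21.3
python3 - <<'E'
from h import *
import json
st=telemetry.sense()
p=optics.camera_params('wrist');im=optics.snapshot('wrist');cv2.imwrite('pics/w5.png',im[:,:,::-1])
json.dump({k:np.array(v).tolist() for k,v in p.items()},open('w5.json','w'))
print('red mid',proj('wrist',[.5901,-.1973,.084],p))
E
```

```text
6.5667 [ 0.5656 -0.2123  0.1392] yaw 21.03 gap 0.288 F [ 0.08 -0.06 -0.61] xaxis [ 0.004  0.002 -1.   ]
shift tool [-0.0008  0.0015 -0.0043] turn -0.0047
red mid [312.77140808 178.68002883]
```

View pics/w5.png

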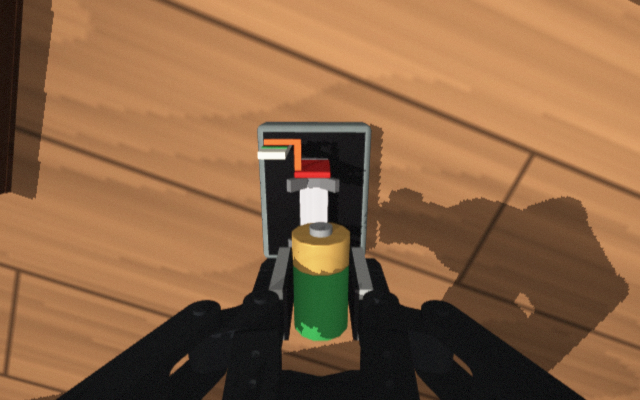

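Run:
```python
from h import *
im=cv2.imread('pics/w5.png')
cv2.imwrite('pics/w5c.png',cv2.resize(im[115:245,250:380],None,fx=4.5,fy=4.5,interpolation=cv2.INTER_CUBIC))
```

```text
(no output)
```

View pics/w5c.png

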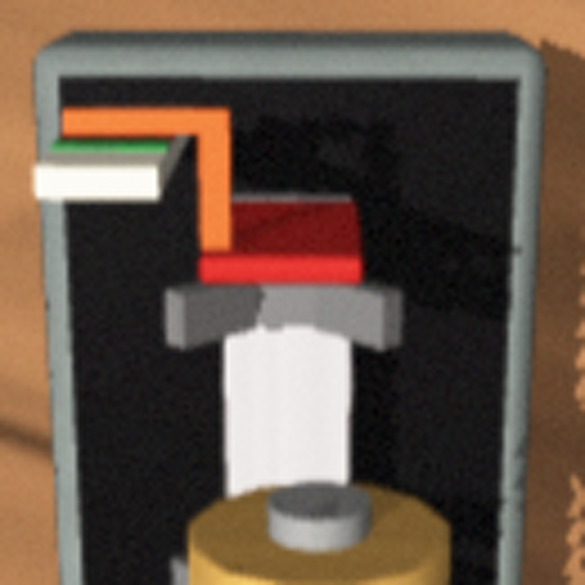

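The red plate's top inner edge measures (312.4,177.7) against a predicted (312.8,178.7), so the seat estimate holds. I correct laterally and descend to just above the seat.

>>> step_arm([
  [0,0.0015,-0.0043,-0.005],
  [0.01,0.0015,-0.0043,-0.005],
  [0.022,0.0015,-0.0043,-0.005],
  [0.034,0.0015,-0.0043,-0.005],
  [0.044,0.0015,-0.0043,-0.005],
  [0.05,0.0015,-0.0043,-0.005],
  [0.05,0.0015,-0.0043,-0.005],
])

```text
t: 7.2
tcp_pos: [0.5641, -0.2057, 0.0869]
tool_rot: [0.4, 0.585, -0.397, 0.583]
force: [0.2, 0.6, -0.3]
finger_gap: 0.281
```

```bash
python3 go.py .5654 -.2078 .080 21.3
python3 - <<'E'
from h import *
im=optics.snapshot('wrist');cv2.imwrite('pics/w6.png',im[:,:,::-1])
a=cv2.resize(im[115:345,240:400,::-1],None,fx=2.5,fy=2.5,interpolation=cv2.INTER_CUBIC)
s=optics.snapshot('scene')[:,:,::-1]; b=cv2.resize(s[215:307,170:262],(400,400),interpolation=cv2.INTER_CUBIC)
o=np.zeros((575,800,3),np.uint8);o[:a.shape[0],:400]=a[:575];o[:400,400:]=b;cv2.imwrite('pics/c6.png',o)
E
```

```text
7.2 [ 0.5641 -0.2057  0.0869] yaw 21.38 gap 0.281 F [ 0.2   0.55 -0.31] xaxis [-0.     0.005 -1.   ]
shift tool [0.0069 0.0004 0.0025] turn 0.0014
```

View pics/c6.png

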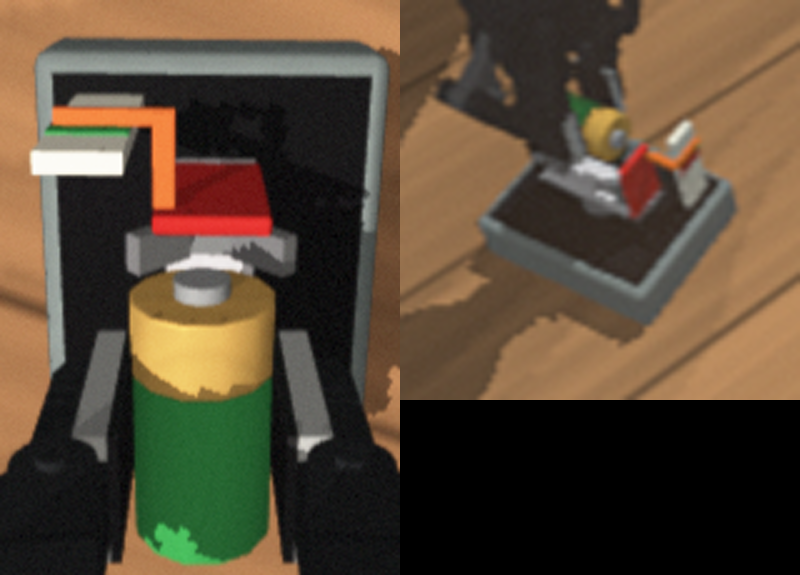

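>>> step_arm([
  [0.002,0.0004,0.002,0],
  [0.004,0.0004,0.002,0],
  [0.004,0.0004,0.002,0],
])

```text
t: 7.55
tcp_pos: [0.5666, -0.2085, 0.0847]
tool_rot: [0.4, 0.584, -0.397, 0.584]
force: [-0.2, 0.4, -0.1]
finger_gap: 0.282
```

```bash
cat > look.py <<'E'
from h import *
import sys
n=sys.argv[1]
st=telemetry.sense();M=R.from_quat(st['tool_rot']).as_matrix();T=np.array(st['tcp_pos'])
p=optics.camera_params('wrist');im=optics.snapshot('wrist')
a=cv2.resize(im[115:345,240:400,::-1],None,fx=2.5,fy=2.5,interpolation=cv2.INTER_CUBIC)
s=optics.snapshot('scene')[:,:,::-1]; b=cv2.resize(s[235:295,185:245],(400,400),interpolation=cv2.INTER_CUBIC)
o=np.zeros((575,800,3),np.uint8);o[:a.shape[0],:400]=a[:575];o[:400,400:]=b;cv2.imwrite(f'pics/{n}.png',o)
h=cv2.cvtColor(im[115:230,270:370],cv2.COLOR_RGB2HSV)
m=(cv2.inRange(h,(0,150,185),(5,255,255)))
c,l,stt,ce=cv2.connectedComponentsWithStats(m);i=1+np.argmax(stt[1:,4]);x,y,w,hh,ar=stt[i]
print('red top face cols',270+x,270+x+w-1,'rows',115+y,115+y+hh-1)
h=cv2.cvtColor(im[:, 270:370],cv2.COLOR_RGB2HSV);m=cv2.inRange(h,(45,100,50),(85,255,255))
for r in (280,300,320):
  q=np.where(m[r])[0]; print('green row',r,270+q.min(),270+q.max())
cm=(270+x+(w-1)/2,115+y+hh)
print('red inner mid px',cm)
for z in (.084,.080,.075):
  X=onz('wrist',cm,z,p);print(' z',z,'in tool',(M.T@(X-T)).round(4))
print('F',np.round(st['force'],2),'T',T.round(4),'gap',st['finger_gap'])
E
python3 look.py c7;python3 go.py .5654 -.2078 .080 21.3
```

```text
red top face cols 293 339 rows 206 212
green row 280 294 347
green row 300 294 347
green row 320 295 346
red inner mid px (np.float64(316.0), np.int32(213))
 z 0.084 in tool [ 0.0008  0.0268 -0.0026]
 z 0.08 in tool [ 0.0048  0.0253 -0.0027]
 z 0.075 in tool [ 0.0098  0.0234 -0.0027]
F [-0.24  0.36 -0.13] T [ 0.5666 -0.2085  0.0847] gap 0.28234678647551154
7.65 [ 0.5665 -0.2084  0.0849] yaw 21.36 gap 0.29 F [-0.09  0.53 -0.23] xaxis [ 0.003  0.003 -1.   ]
shift tool [ 0.0049 -0.0008 -0.0009] turn 0.0011
```

View pics/c7.png

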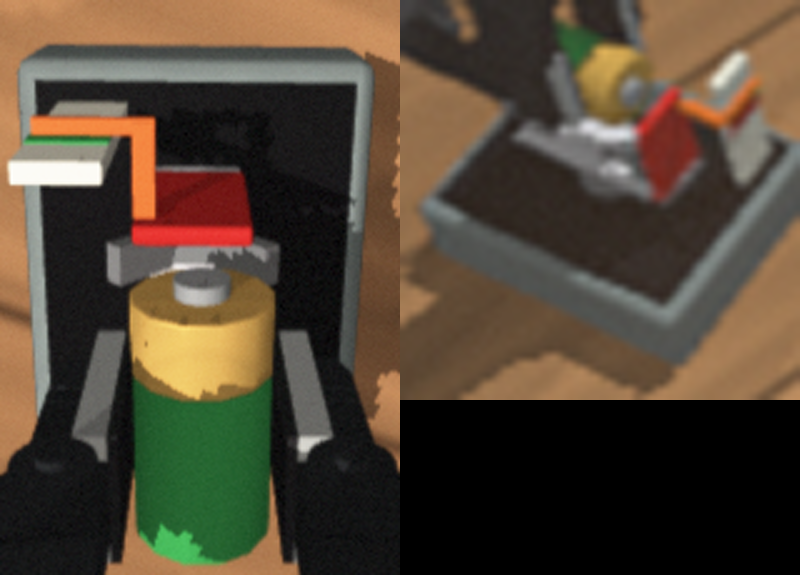

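>>> step_arm([
  [0,0,-0.001,0],
  [0.002,0,-0.001,0],
  [0.002,0,-0.001,0],
  [0.002,0,-0.001,0],
])

```text
t: 7.98
tcp_pos: [0.566, -0.2073, 0.0828]
tool_rot: [0.4, 0.584, -0.397, 0.584]
force: [-0.6, -0.1, -0.3]
finger_gap: 0.282
```

```bash
python3 look.py c8;python3 go.py .5654 -.2078 .080 21.3
```

```text
red top face cols 296 343 rows 207 214
green row 280 294 347
green row 300 294 347
green row 320 295 346
red inner mid px (np.float64(319.5), np.int32(215))
 z 0.084 in tool [-0.0011  0.0266 -0.001 ]
 z 0.08 in tool [ 0.0029  0.0251 -0.001 ]
 z 0.075 in tool [ 0.0079  0.0232 -0.0011]
F [-0.64 -0.1  -0.29] T [ 0.566  -0.2073  0.0828] gap 0.2816115477486164
8.0833 [ 0.5661 -0.2074  0.0829] yaw 21.36 gap 0.283 F [-0.32 -0.81 -0.53] xaxis [ 0.003  0.003 -1.   ]
shift tool [ 0.0029 -0.0008  0.0001] turn 0.0011
```

View pics/c8.png

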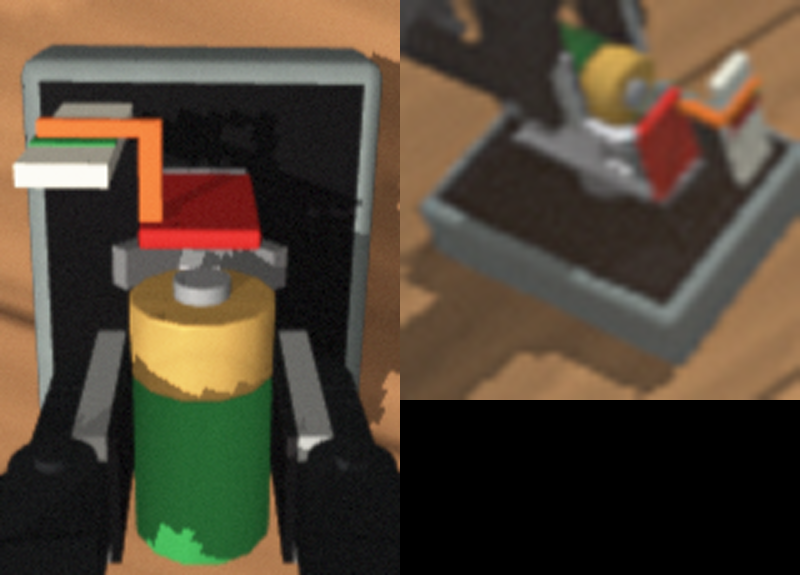

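The cell is aligned with the red plate to within about 0.5 mm. I press down in stages.

>>> step_arm([
  [0.003,0,0,0],
  [0.006,0,0,0],
  [0.009,0,0,0],
  [0.011,0,0,0],
  [0.011,0,0,0],
  [0.011,0,0,0],
])

```text
t: 8.58
tcp_pos: [0.5658, -0.207, 0.0717]
tool_rot: [0.4, 0.584, -0.397, 0.584]
force: [-1.2, 1.1, 1.2]
finger_gap: 0.287
```

```bash
python3 look.py c9;python3 go.py .5654 -.2078 .065 21.3
```

```text
red top face cols 295 345 rows 216 223
green row 280 294 347
green row 300 294 347
green row 320 295 346
red inner mid px (np.float64(320.0), np.int32(224))
 z 0.084 in tool [-0.0122  0.027  -0.0008]
 z 0.08 in tool [-0.0082  0.0253 -0.0008]
 z 0.075 in tool [-0.0032  0.0232 -0.0008]
F [-1.15  1.12  1.19] T [ 0.5658 -0.207   0.0717] gap 0.2873283963827611
8.6833 [ 0.5658 -0.207   0.0719] yaw 21.36 gap 0.287 F [-1.53  0.74  0.05] xaxis [ 0.002  0.004 -1.   ]
shift tool [ 0.0069 -0.0006  0.0006] turn 0.0011
```

View pics/c9.png

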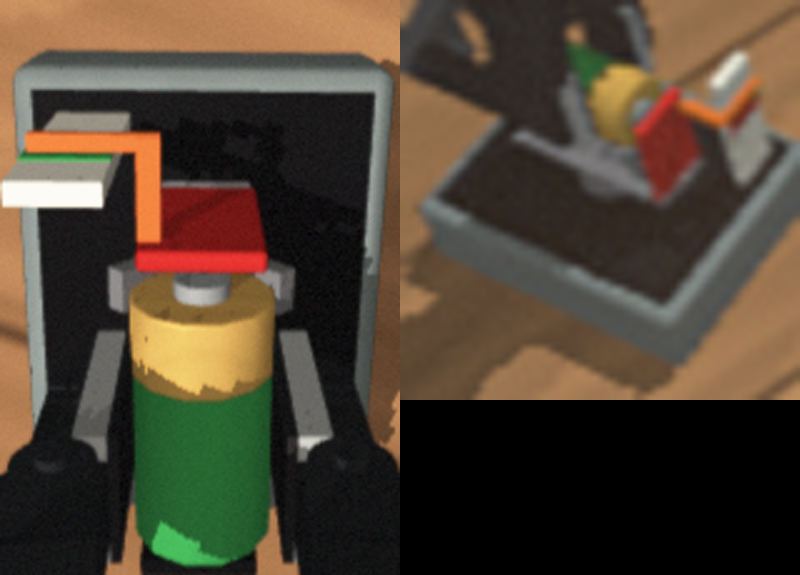

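>>> step_arm([
  [0.0015,0,0,0],
  [0.003,0,0,0],
  [0.004,0,0,0],
  [0.004,0,0,0],
  [0.004,0,0,0],
])

```text
t: 9.1
tcp_pos: [0.5658, -0.207, 0.068]
tool_rot: [0.4, 0.584, -0.397, 0.584]
force: [-0.6, 1.5, 2.8]
finger_gap: 0.286
```

```bash
python3 look.py c10;python3 go.py .5654 -.2078 .065 21.3
```

```text
red top face cols 295 345 rows 216 223
green row 280 294 347
green row 300 294 347
green row 320 295 346
red inner mid px (np.float64(320.0), np.int32(224))
 z 0.084 in tool [-0.0159  0.0285 -0.0008]
 z 0.08 in tool [-0.0119  0.0268 -0.0008]
 z 0.075 in tool [-0.0069  0.0248 -0.0008]
F [-0.57  1.54  2.78] T [ 0.5658 -0.207   0.068 ] gap 0.28636243465340744
9.2 [ 0.5658 -0.207   0.068 ] yaw 21.36 gap 0.284 F [-0.69  1.96  3.78] xaxis [ 0.002  0.004 -1.   ]
shift tool [ 0.003  -0.0007  0.0006] turn 0.001
```

View pics/c10.png

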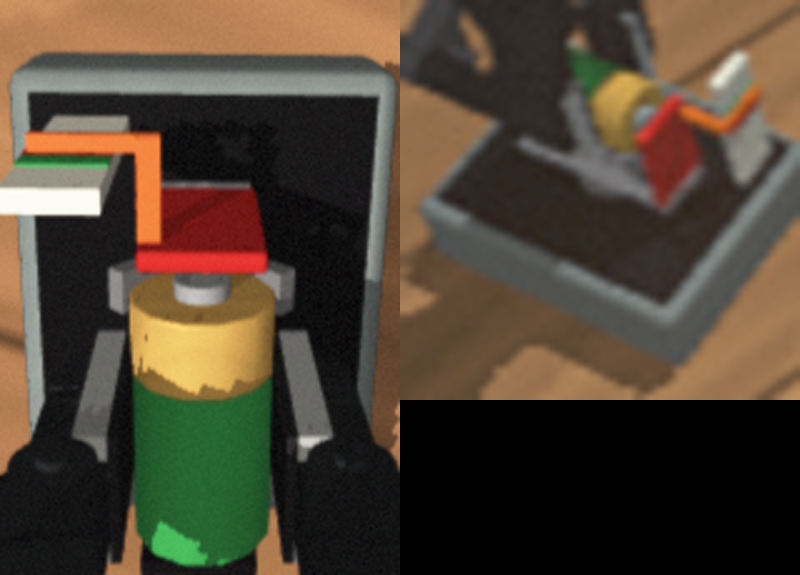

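The red plate stays at the same pixel while the arm goes down, so the cradle is moving with the cell. It is about 4 mm down, at a reading of about 4 N.

>>> step_arm([
  [0.001,0,0,0],
  [0.002,0,0,0],
  [0.003,0,0,0],
  [0.004,0,0,0],
  [0.005,0,0,0],
  [0.005,0,0,0],
  [0.005,0,0,0],
])

```text
t: 9.78
tcp_pos: [0.5658, -0.2069, 0.0632]
tool_rot: [0.4, 0.584, -0.397, 0.584]
force: [-2.2, 1.3, 5.7]
finger_gap: 0.286
```

```bash
python3 look.py c11;python3 go.py .5654 -.2078 .063 21.3;python3 - <<'E'
from h import *
s=optics.snapshot('scene')[:,:,::-1];cv2.imwrite('pics/s11.png',cv2.resize(s[242:272,210:245],(700,600),interpolation=cv2.INTER_CUBIC))
E
```

```text
red top face cols 295 345 rows 216 223
green row 280 294 347
green row 300 294 347
green row 320 294 346
red inner mid px (np.float64(320.0), np.int32(224))
 z 0.084 in tool [-0.0207  0.0305 -0.0008]
 z 0.08 in tool [-0.0167  0.0289 -0.0008]
 z 0.075 in tool [-0.0117  0.0268 -0.0008]
F [-2.22  1.3   5.7 ] T [ 0.5658 -0.2069  0.0632] gap 0.2860191309447195
9.8833 [ 0.5658 -0.2069  0.0633] yaw 21.36 gap 0.284 F [-1.62  0.97  6.55] xaxis [ 0.002  0.004 -1.   ]
shift tool [ 0.0003 -0.0007  0.0007] turn 0.0011
```

View pics/c11.png

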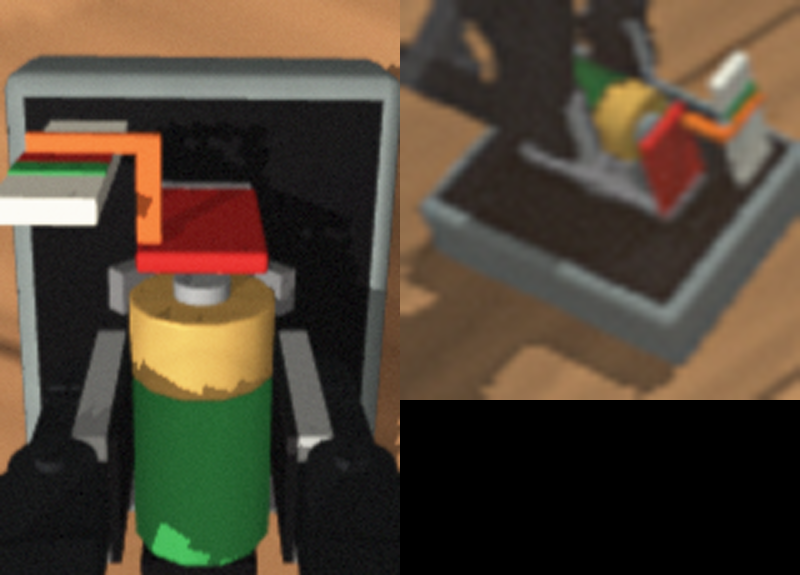

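View pics/s11.png

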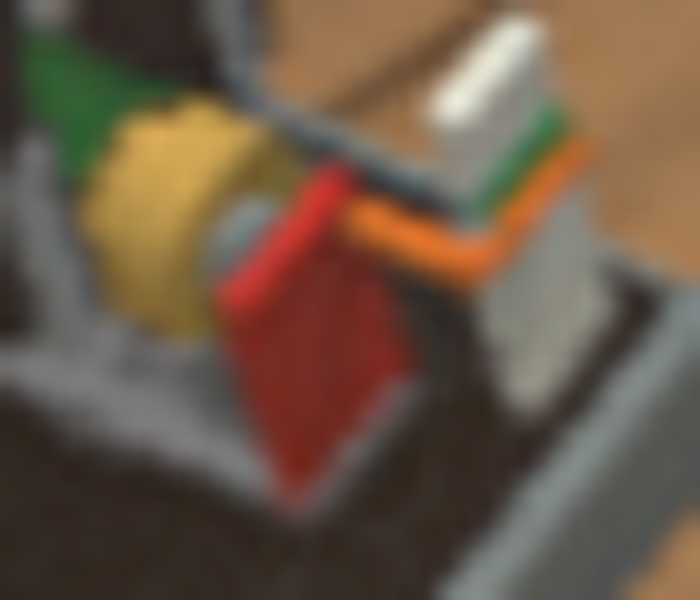

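By eye the pointer is near the lower part of the green band, but parallax shifts it. I measure how far the cradle has gone by comparing the red plate and orange pointer with the first scene picture.

```bash
python3 - <<'E'
from h import *
a=cv2.imread('pics/scene0.png');b=optics.snapshot('scene')[:,:,::-1].copy();cv2.imwrite('pics/scene_now.png',b)
def cen(im,lo,hi,lo2=None,hi2=None):
    h=cv2.cvtColor(im[240:285,205:250],cv2.COLOR_BGR2HSV);m=cv2.inRange(h,lo,hi)
    if lo2: m|=cv2.inRange(h,lo2,hi2)
    n,l,st,c=cv2.connectedComponentsWithStats(m);i=1+np.argmax(st[1:,4]);return c[i]+[205,240],st[i]
r0=proj('scene',[.5925,-.1965,.078]);r9=proj('scene',[.5925,-.1965,.069]);print('9mm =',r9-r0)
for nm,args in (('red',((0,130,70),(6,255,255),(175,130,70),(180,255,255))),('orange',((8,150,120),(15,255,255)))):
    A=cen(a,*args);B=cen(b,*args);print(nm,A,B,'mm',9*(B[0]-A[0])[1]/(r9-r0)[1])
P=np.float32(a[238:280,215:238,2]);
# template match with upsampling of red plate's top edge
up=lambda x:cv2.resize(x,None,fx=8,fy=8,interpolation=cv2.INTER_CUBIC)
for box in ((219,245,231,262),(220,246,229,256),(228,240,245,256)):
    x0,y0,x1,y1=box
    for ch,ff in (('bgr',lambda i:i),('rg',lambda i:np.ascontiguousarray((i[...,2].astype(int)-i[...,1]).clip(0,255).astype(np.uint8)))):
        t=up(ff(a[y0:y1,x0:x1]));s=up(ff(b[y0-3:y1+9,x0-3:x1+3]))
        res=cv2.matchTemplate(s,t,cv2.TM_CCOEFF_NORMED);_,v,_,l=cv2.minMaxLoc(res);d=np.array(l)/8-3
        print(box,ch,v,d,'mm',9*d[1]/(r9-r0)[1])
E
python3 - <<'E'
import cv2,numpy as np
a=cv2.imread('pics/scene0.png');b=cv2.imread('pics/scene_now.png')
f=lambda i:cv2.resize(i[238:278,212:250],(380,400),interpolation=cv2.INTER_NEAREST)
cv2.imwrite('pics/cmp.png',np.hstack([f(a),f(b)]))
E
```

```text
9mm = [0.738241   2.45023691]
red (array([224.53333333, 256.04444444]), array([16,  8,  9, 17, 90], dtype=int32)) (array([225.13483146, 258.02247191]), array([16, 10, 10, 17, 89], dtype=int32)) mm 7.265520779882542
orange (array([232.10714286, 250.75      ]), array([21,  7, 13,  7, 28], dtype=int32)) (array([232.48275862, 252.75862069]), array([22,  9, 13,  7, 29], dtype=int32)) mm 7.377893185453679
(219, 245, 231, 262) bgr 0.5185403823852539 [0.625 2.5  ] mm 9.182785509792124
(219, 245, 231, 262) rg 0.92878657579422 [0.75 2.25] mm 8.264506958812913
(220, 246, 229, 256) bgr 0.4694507122039795 [0.875 2.25 ] mm 8.264506958812913
(220, 246, 229, 256) rg 0.93914794921875 [0.625 2.375] mm 8.723646234302517
(228, 240, 245, 256) bgr 0.6677694320678711 [-0.75   0.875] mm 3.2139749284272434
(228, 240, 245, 256) rg 0.8520568013191223 [0.625 2.125] mm 7.805367683323306
```

View pics/cmp.png

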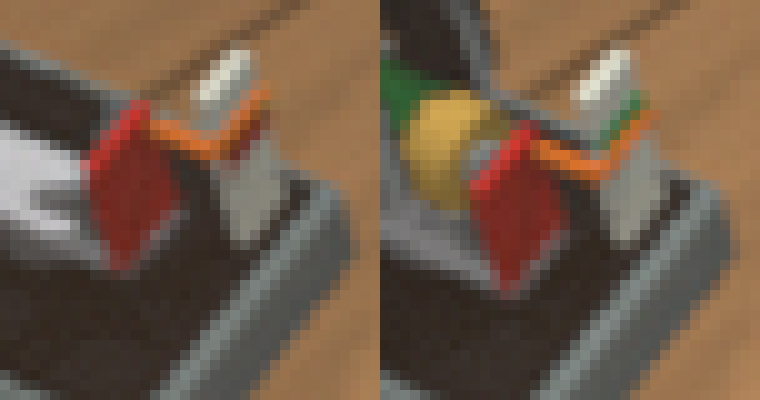

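Depth estimates are 7.3–8.7 mm from the images, 8.6 mm from arm travel and 6.7 mm from force. All are inside the band, so I add 1 mm to centre it.

>>> step_arm([
  [0.0005,0,0,0],
  [0.001,0,0,0],
  [0.001,0,0,0],
  [0.001,0,0,0],
  [0.001,0,0,0],
  [0.001,0,0,0],
])

```text
t: 10.48
tcp_pos: [0.5658, -0.2069, 0.0626]
tool_rot: [0.4, 0.584, -0.397, 0.584]
force: [-1.6, 2.8, 6.7]
finger_gap: 0.282
```

```bash
python3 look.py c12;python3 go.py .5654 -.2078 .063 21.3
python3 - <<'E'
from h import *
a=cv2.imread('pics/scene0.png');b=optics.snapshot('scene')[:,:,::-1].copy()
r0=proj('scene',[.5925,-.1965,.078]);r9=proj('scene',[.5925,-.1965,.069])
for nm,(lo,hi) in (('red',((0,130,70),(6,255,255))),('orange',((8,150,120),(15,255,255)))):
    c=[]
    for im in (a,b):
        h=cv2.cvtColor(im[240:285,205:250],cv2.COLOR_BGR2HSV);m=cv2.inRange(h,lo,hi);n,l,st,ce=cv2.connectedComponentsWithStats(m);c.append(ce[1+np.argmax(st[1:,4])])
    print(nm,'mm',9*(c[1]-c[0])[1]/(r9-r0)[1])
t=optics.snapshot('top')[:,:,::-1];cv2.imwrite('pics/top12.png',t)
cv2.imwrite('pics/s12.png',cv2.resize(b[242:272,210:245],(700,600),interpolation=cv2.INTER_CUBIC))
E
```

```text
red top face cols 295 345 rows 216 223
green row 280 294 347
green row 300 294 347
green row 320 294 346
red inner mid px (np.float64(320.0), np.int32(224))
 z 0.084 in tool [-0.0213  0.0308 -0.0008]
 z 0.08 in tool [-0.0173  0.0291 -0.0008]
 z 0.075 in tool [-0.0123  0.027  -0.0008]
F [-1.62  2.83  6.66] T [ 0.5658 -0.2069  0.0626] gap 0.28196509542219117
10.5833 [ 0.5658 -0.2069  0.0626] yaw 21.36 gap 0.281 F [-1.29  1.44  6.3 ] xaxis [ 0.002  0.004 -1.   ]
shift tool [-0.0004 -0.0007  0.0007] turn 0.001
red mm 8.260958056200437
orange mm 7.5535816290225535
```

View pics/c12.png

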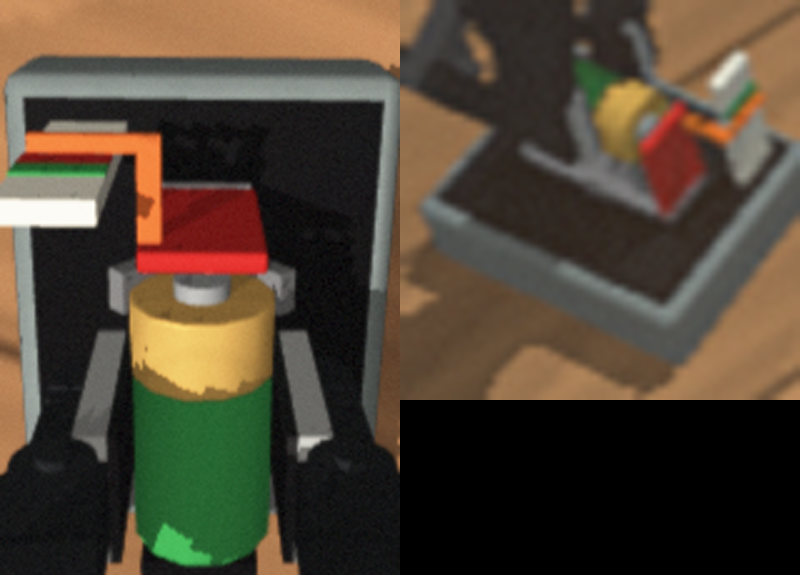

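View pics/top12.png

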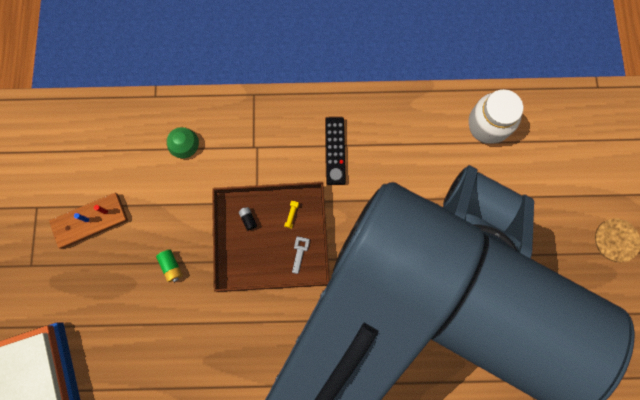

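Run:
```python
from station import manip,telemetry
print(manip.sign_off()); s=telemetry.sense(); print(s['t'],s['tcp_pos'],s['force'])
```

```text
the job is handed in; nothing more can be done
None
the job is handed in; nothing more can be done
```

I lifted the smaller green cell from the tray and laid it in the cradle with its plus end towards the red plate. I then pressed the cradle down and handed the job in at about 10.7 s, still gripping the cell with the grip set at 45 N. No verdict was reported.

**Position:** The cell is aligned with the red plate to about 0.5 mm across. The plus nub is about 4 mm short of the plate, as it should be. The plate's image position stayed fixed as the arm pressed down, so the cradle moves with the cell. In the last top view the black cell, opener, peg and remote look unmoved.

**Depth:** My final estimates of how far the cradle is down do not agree exactly, though all lie inside the 6–12 mm band:

| Method | Depth (mm) |
|---|---|
| Scene picture, orange pointer and red plate | 7.6 and 8.3 |
| Force, about 6.5 N | about 7.3 |
| Arm travel since contact | 9.2 |
| Where the cell sits in the fingers | 9.4–10.9 |

**Less certain:**
- In the scene view the pointer looks near the lower edge of the green band. I put this down to looking from above, because the pointer stands in front of the strip.
- There is a sideways force of 2–3 N at the wrist, cause not found. I saw no finger touching the tester, but I could not measure that contact directly.

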